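# Collar the shaft stub and open the oil bottle

## Task

Make the shaft stub ready for oiling: thread the wide collar and then the narrow collar down its post, each fully home, before touching the oil bottle. Then press the bottle's push-and-turn safety cap down, keep it pressed while you twist it counterclockwise (seen from above) until it is free, and lift it off. Finish still holding the cap in the gripper, level and straight above the bottle, two to ten centimetres clear of the neck; do not put it down, and leave the other things on the table where they are.

Things in the scene. Friction and masses are not known exactly. Their poses are not given: they have to be found in the camera images.
- spindle: shaft stub, fixed to the table: dark steel square flange plate 90x90x10 mm with an upright round steel post in its middle, 20 mm in diameter, standing 53 mm above the plate with its top 5 mm tapered to 13 mm. Origin: centre of the plate's underside, on the table; z up along the post; x and y along the plate's sides.
- spindle_tip (a point): centre of the top of the shaft stub's post, 63 mm above the table
- wide_centre (a point): loose plain steel collar, the WIDE one: outer diameter 60 mm, height 22 mm, through hole 24 mm, 250 g, lying flat on the table. This point is its centre, half-way up (11 mm). Fully home it rests on the flange plate, centre 21 mm above the table.
- narrow_centre (a point): loose plain steel collar, the NARROW one: outer diameter 44 mm, height 22 mm, through hole 24 mm, 120 g, lying flat on the table. This point is its centre, half-way up (11 mm). Fully home it rests on the wide collar, centre 43 mm above the table.
- oil_holder: fixed bench holder (grey plate 110x110x8 mm, round cup 88 mm wide, 38 mm high) with a white plastic oil bottle fast in it: bottle 76 mm in diameter up to 82 mm above the table, then a sloping shoulder; neck 27 mm in diameter, top at 126 mm. It does not move or turn. Origin: on the table on the bottle's axis; z up; x along the plate's side and through the two lugs on the neck.
- neck_top (a point): centre of the top of the bottle's neck, 126 mm above the table (hidden under the cap at the start)
- cap_centre (a point): round grey ribbed push-and-turn safety cap on the bottle, loose once free: 54 mm in outer diameter, 28 mm high, 50 g, parallel sides (grasp firmly across any diameter). This point is on its axis, half-way up (14 mm below its top); locked, it is 124 mm above the table. A spring in the neck pushes the cap up with 6 N, about 9 N when fully pressed. How it turns: see cap.
- cap: frame of the cap: origin at the centre of its lower rim, z up, x along the holder's x at the start. It goes down 7 mm to a hard stop; a tooth blocks turning until it is 3.5 mm down (press 5 to 6). Held down, it turns counterclockwise from above: past the tooth at 55 degrees, free to lift straight up from about 57 to 80 (aim for 70), stopped at 83. Clockwise is blocked.
- spanner: bystander: open-ended steel spanner 34x208x8 mm lying flat; origin at the centre of its underside
- eraser: bystander: small eraser block 23x55x15 mm; origin at the centre of its underside
- tape_roll: bystander: roll of brown packing tape lying flat, 104 mm in diameter, 48 mm high; origin at the centre of its underside
Mind the look-alikes: they are no part of the job. Leave any green or yellow look-alike of the part that bears narrow_centre alone.

How it is judged:
By the outcome, as a careful person would: the job done as asked, in the order asked, and still so for the second after the job is handed in, while the arm keeps its last pose, push and grip.
It also fails if it takes over 64 s, if anything falls off the work surface, if the arm or the gripper's body presses on something with over 40 N, if the wrist force passes 120 N, or if a joint passes its speed limit or range.

## Robot

A 6-joint arm with a two-finger parallel gripper is mounted at the origin on a cart in front of the work surface, level with it; the furniture and walls round the work are solid. World frame = base frame: x ahead of the robot, y to its left, z up, the work surface at z = 0. Lengths are in m, angles in rad, forces in N, time in s.
With the tool pointing down it reaches from about 0.25 to 0.725 m from the base axis. Payload 9.7 kg.
Tool frame: the origin (TCP) lies at the very end of the fingers, on their centre line; the grasp point (between the pads) lies manip.tcp_to_grasp behind it (manip.tcp_to_grasp is the distance from the TCP to the grasp point, in m); z points along the fingers, y is the line along which they close (so a half turn about z gives the same grasp; the last joint's range is limited). The gripper opens to 85 mm and grips with 20 to 120 N. Pads are 22 mm wide; open, the fingers measure 114 mm over their backs; the gripper's body (76 mm by 85 mm) begins 54 mm behind the grasp point. The pads swing forward as they close: fully open they stand 13 mm farther back than shut.
Start: joints at [1.205, 0.087, 0.176, 1.66, 0, 1.571], TCP at [0.197, 0.514, 0.231] pointing down, gripper open.
Joint ranges: [-3.13, 3.13], [-0.85, 1.81], [-1.15, 1.24], [-2.2, 2.28], [-1.44, 1.52], [-3.14, 3.14]. Speed limits (rad/s): [2.22, 2.22, 2.57, 3.14, 3.14, 3.14].

## Interface

Orientations are given as a rotation vector (axis times angle).
In Python, from workcell import manip gives the robot as it stands. The module is installed in compiled form; this text tells all that it offers.
- The arm moves only by the shell command python3 -m pendant 'ROWS'. ROWS is JSON, a list of rows, each a list of 7 numbers: the shift along the tool's x, y, z in mm, then the turn, a rotation vector about the tool's x, y, z in degrees, then the opening, from -1 (shut) to 1 (fully open). A call has 1 to 8 rows; each row shifts and turns the commanded pose from where the row before left it, along the tool's axes as they then stand; what a row does not reach is not made up. A row lasts 1/10 s, in which the tool goes at most 50 mm and 8.59 degrees, less where a joint would pass 70% of its speed; a pose out of reach is approached as far as the arm can. A call with a gripper value outside its range is refused whole. The fingers move at their own pace and stop on an object; the grip force is fixed at half the most. Time passes only in rows, so rows that do not move let the fingers close. It gives the time, the measured TCP pose, the force, the opening and the grip force at its end, in the units of the state.
- manip.observe(): the state, without advancing time (a new reading comes with each control period).
- manip.grab_frame(name): name is "side" or "top" or "wrist"; returns a dict with "pixels" (420x560x3 uint8, red, green, blue), "depth" (420x560 float32, m along the optical axis (not along the pixel's ray), 0 where there is no reading), "camera_matrix" (3x3 intrinsics, pixels), "k1" (the pictures are not rectified: a ray, as slopes to the right and down, at radius r is drawn at 1 + k1 r^2 times it, then the intrinsics apply), "rvec" (rotation vector, rad) and "tvec" (3), from world to camera coordinates, as OpenCV has them; the wrist camera has in their place "T_tool_cam" (4x4, takes a point from camera to tool coordinates, whose origin is the TCP and whose axes are the flange's). Camera axes: x right, y down, z forward; pixel columns grow to the right and rows downward; lengths in m; the calibration is good to about 2 mm. A picture is of the moment at which its call begins: read the wrist's pose just before it.
- manip.job_done(): hands the job in; it is judged then, once.
Trained networks look in a picture, given as the dict that the camera call returned (one of the last four; its "shot" number tells which), for a name from the list of things; names that differ only in an ending like _2 or _b are one class to them, and where a whole thing is asked for, a point or a joint stands for the part that bears it (a point fixed in the world has none). Each returns a list of dicts, best first, with "score" (0 to 1); they miss things now and then, are a little off and sometimes report something else, mostly with a low value. They report only what shows in the picture. A call takes as long as a camera call. They do not tell look-alikes from the thing itself.
- manip.recognise(label, picture): "xyz" ([x, y, z] in m, in world coordinates, good to about 4 mm: the middle of the surface that is visible of it).
- manip.mark_of(label, picture): "xyz" ([x, y, z] in m, in world coordinates, good to about 4 mm: a listed point, or the origin of a listed thing).
The state is a dict: "time": time; "q": joint angles; "joint_vel": joint speeds; "joint_efforts": joint torques, N m; "tool_pos": TCP position; "tcp_rot": TCP orientation; "force": force on the tool from outside, world axes, zero at the start; "moment": the same for the moment, N m; "gripper_width": opening from 0.0 (shut) to 1.0 (fully open); "gripper_force": force on a finger pad.
Only numpy, scipy, OpenCV 4.12 (cv2) and the standard library are available. Lean on these libraries where they do the work, as an engineer would, in place of code of your own. Each camera call takes 0.05 s, during which the arm holds its last target. There are 200 camera calls.

## Working session

There is one attempt and no reset: what is moved stays moved. The work goes in short steps, Python scripts to look and compute and a shell command to move; the robot and the scene stay as the last step left them, time stands still between calls to the robot, and variables do not carry over. Pictures are saved under pics/ and viewed, at most 10 in all, crops included, and the job is handed in when it is done.

```bash
mkdir -p pics; cat > h.py <<'E'
import numpy as np,cv2
from scipy.spatial.transform import Rotation as R
from workcell import manip
def save(f,n): cv2.imwrite('pics/'+n,cv2.cvtColor(f['pixels'],cv2.COLOR_RGB2BGR))
def cam2world(f,s=None):
    if 'T_tool_cam' in f:
        T=np.eye(4);T[:3,:3]=R.from_rotvec(s['tcp_rot']).as_matrix();T[:3,3]=s['tool_pos'];return T@f['T_tool_cam']
    T=np.eye(4);T[:3,:3]=R.from_rotvec(f['rvec']).as_matrix();T[:3,3]=f['tvec'];return np.linalg.inv(T)
def cloud(f,s=None):
    K=np.array(f['camera_matrix']);v,u=np.mgrid[:420,:560]
    d=cv2.undistortPoints(np.stack([u,v],-1).reshape(-1,1,2).astype(float),K,np.array([f['k1'],0,0,0,0.])).reshape(420,560,2)
    z=f['depth'];P=np.dstack([d[...,0]*z,d[...,1]*z,z,np.ones_like(z)])
    P=(P@cam2world(f,s).T)[...,:3];P[z==0]=np.nan
    return P
def proj(p,f,s=None):
    c=np.linalg.inv(cam2world(f,s))@np.append(p,1);a=c[:2]/c[2];a=a*(1+f['k1']*(a@a))
    K=np.array(f['camera_matrix']);return (K[:2,:2]@a+K[:2,2]).round()
E
python3 - <<'E'
from h import *
s=manip.observe();print(s,manip.tcp_to_grasp)
for n in('top','side'):
    f=manip.grab_frame(n);save(f,n+'0.png')
    for l in ['spindle_tip','spindle','wide_centre','narrow_centre','oil_holder','cap_centre','cap','spanner','eraser','tape_roll']:
        for r in manip.mark_of(l,f)[:3]: print(n,l,np.round(r['xyz'],3),round(r['score'],2),proj(r['xyz'],f))
E
```

```text
{'time': 0.0, 'q': array([ 1.20498214e+00,  8.74241520e-02,  1.75180951e-01,  1.65979439e+00,
       -9.26540432e-07,  1.57078945e+00]), 'joint_vel': array([ 0.00078583, -0.00157958, -0.00176866,  0.0002193 , -0.00052302,
       -0.00133443]), 'joint_efforts': array([ 4.20483586e-03, -5.20382953e+01,  4.64804649e+01,  1.62023969e-02,
       -4.06908640e-07, -6.05798078e-06]), 'tool_pos': array([0.19666436, 0.51340893, 0.23062684]), 'tcp_rot': array([-5.71369327e-01, -3.08896827e+00,  1.91737527e-03]), 'force': array([ 0.67363981, -0.09262199, -0.40360803]), 'moment': array([-0.00069199,  0.00800574, -0.02076473]), 'gripper_force': 0.0, 'gripper_width': 0.9984920297284834} 0.0187
top spindle_tip [ 0.497 -0.001  0.064] 0.79 [286. 236.]
top spindle_tip [ 0.738 -0.035  0.002] 0.16 [294. 162.]
top spindle [ 0.499 -0.004  0.004] 0.84 [286. 236.]
top wide_centre [0.471 0.248 0.013] 0.6 [207. 245.]
top narrow_centre [0.594 0.273 0.008] 0.59 [200. 207.]
top narrow_centre [0.52  0.328 0.011] 0.47 [182. 230.]
top oil_holder [ 0.556 -0.19  -0.004] 0.63 [343. 217.]
top cap_centre [ 0.557 -0.192  
[... 291 characters left out ...]
indle_tip [ 0.5   -0.002  0.066] 0.89 [305. 218.]
side spindle [ 0.496 -0.005  0.003] 0.82 [306. 237.]
side wide_centre [0.465 0.245 0.011] 0.96 [318. 292.]
side wide_centre [ 0.78  -0.206 -0.003] 0.53 [218. 203.]
side narrow_centre [0.596 0.276 0.01 ] 0.8 [261. 299.]
side narrow_centre [0.524 0.33  0.01 ] 0.64 [291. 316.]
side narrow_centre [0.614 0.369 0.006] 0.63 [249. 328.]
side oil_holder [ 0.555 -0.195  0.002] 0.63 [289. 205.]
side cap [ 0.557 -0.195  0.107] 0.73 [288. 174.]
side spanner [ 0.74  -0.032  0.   ] 0.72 [222. 231.]
side eraser [ 0.358 -0.066  0.002] 0.56 [355. 228.]
side tape_roll [ 0.78  -0.207 -0.004] 0.68 [219. 203.]
side tape_roll [ 0.55  -0.19   0.122] 0.68 [290. 170.]
```

View pics/top0.png

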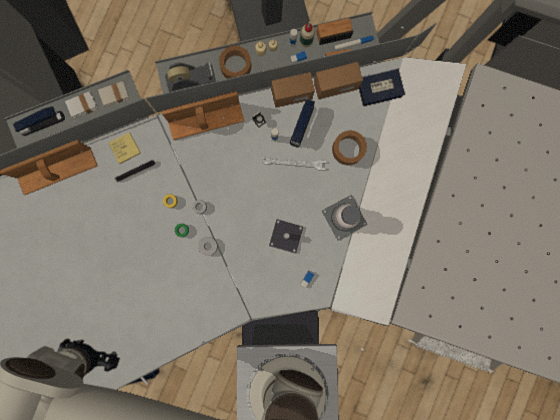

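View pics/side0.png

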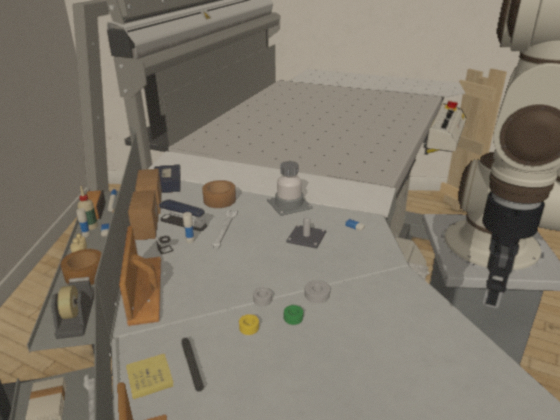

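Three collar look-alikes show in the top view: steel at (200,207), green at (182,230) and yellow at (170,201). The wide one is at (208,246), the post at (286,236) and the capped bottle at (347,214). The networks agree with these. I'll turn the tool so that tool y = world x and tool x = world y, and go over the wide collar.

```bash
python3 -m pendant '[[0,0,-6,0,0,8.5,1],[0,0,-6,0,0,8.5,1],[0,0,-6,0,0,8.5,1],[0,0,-6,0,0,8.5,1],[0,0,-6,0,0,8.5,1],[0,0,-6,0,0,8.5,1],[0,0,-6,0,0,8.5,1],[0,0,-6,0,0,8.5,1]]' >/dev/null
python3 -m pendant '[[0,0,0,0,0,1.04,1],[-38,38,0,0,0,0,1],[-38,38,0,0,0,0,1],[-38,38,0,0,0,0,1],[-38,38,0,0,0,0,1],[-38,38,0,0,0,0,1],[-38,38,0,0,0,0,1],[-38,38,0,0,0,0,1]]'
cat >> h.py <<'E'
def ring(f,s,xy,z,ro,tag):
    "centre of a horizontal disc/ring face at height z near xy with outer radius ro, by robust circle fit on face edge"
    P=cloud(f,s);m=(np.abs(P[...,2]-z)<.005)&(np.hypot(P[...,0]-xy[0],P[...,1]-xy[1])<ro+.02)
    Q=P[m];print(tag,'n',len(Q),'zmed',np.median(Q[:,2]).round(4))
    (c,d)=cv2.minEnclosingCircle((Q[:,:2]*1000).astype(np.float32))
    lo,hi=np.percentile(Q[:,:2],[1,99],0)
    print('  encl',np.round(c,1),'r',round(d,1),'bbox mid',((lo+hi)/2*1000).round(1),'size',((hi-lo)*1000).round(1))
E
python3 - <<'E'
from h import *
s=manip.observe();f=manip.grab_frame('wrist');save(f,'w1.png');print(np.round(f['T_tool_cam'],3),s['tool_pos'],s['tcp_rot'],s['force'])
for l in('wide_centre','narrow_centre'):
    for r in manip.mark_of(l,f)[:3]: print(l,np.round(r['xyz'],4),round(r['score'],2),proj(r['xyz'],f,s))
ring(f,s,(.468,.247),.022,.030,'wide');ring(f,s,(.595,.275),.022,.022,'narrow')
E
```

```text
time: 2.7
tool_pos: [0.4453, 0.2644, 0.2791]
tcp_rot: [2.217, 2.226, 0.001]
force: [0.7, 0.9, 0.3]
gripper_width: 1.001
gripper_force: 0.0
[[-0.001 -0.954 -0.299  0.076]
 [ 1.    -0.001  0.     0.001]
 [-0.001 -0.299  0.954 -0.143]
 [ 0.     0.     0.     1.   ]] [0.44530575 0.26441152 0.27914543] [2.21675209e+00 2.22609825e+00 5.42657701e-04] [0.74383751 0.89175154 0.26180503]
wide_centre [0.4714 0.2507 0.0098] 0.91 [295. 179.]
narrow_centre [0.5217 0.3286 0.0105] 0.86 [340. 113.]
narrow_centre [0.5943 0.2697 0.0101] 0.8 [398. 164.]
narrow_centre [0.6136 0.3638 0.0097] 0.73 [424.  80.]
wide n 1665 zmed 0.022
  encl [470.6 246.9] r 29.8 bbox mid [470.7 247.3] size [55.3 55.6]
narrow n 830 zmed 0.022
  encl [595.9 273.2] r 22.2 bbox mid [595.5 273.4] size [41.3 40.7]
```

View pics/w1.png

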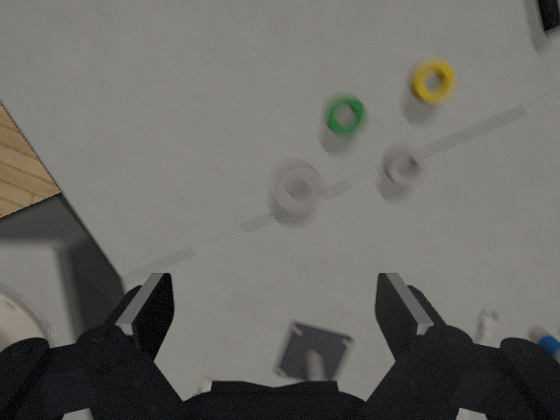

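The picture is blurred because the arm was still settling. The wide collar is at (295,188), narrow at (402,165), with green at (345,115) and yellow at (433,82). I'll descend, settle and measure both again.

```bash
python3 -m pendant '[[0,7,-0,0,0,0,1],[0,0,40,0,0,0,1],[0,0,40,0,0,0,1],[0,0,20,0,0,0,1],[0,0,0,0,0,0,1],[0,0,0,0,0,0,1],[0,0,0,0,0,0,1]]'
python3 - <<'E'
from h import *
s=manip.observe();f=manip.grab_frame('wrist');print(s['tool_pos'],s['tcp_rot'])
ring(f,s,(.4705,.247),.022,.030,'wide');ring(f,s,(.595,.273),.022,.022,'narrow')
P=cloud(f,s);ring(f,s,(.498,-.003),.063,.0065,'post')
E
```

```text
time: 3.55
tool_pos: [0.4516, 0.267, 0.1811]
tcp_rot: [2.219, 2.223, 0.004]
force: [0.1, -1.1, 0.0]
gripper_width: 1.004
gripper_force: 0.0
[0.45155347 0.26702904 0.1811182 ] [2.21925675 2.22279916 0.00376184]
wide n 2739 zmed 0.022
  encl [470.4 246.8] r 29.9 bbox mid [470.2 247.3] size [56.1 56. ]
narrow n 1410 zmed 0.0219
  encl [595.9 272.7] r 22.2 bbox mid [595.6 273.3] size [41.7 41.1]
post n 0 zmed nan
  return _methods._mean(a, axis=axis, dtype=dtype,
  ret = ret.dtype.type(ret / rcount)
Traceback (most recent call last):
  File "h.py", line 23, in ring
    lo,hi=np.percentile(Q[:,:2],[1,99],0)
          ~~~~~~~~~~~~~^^^^^^^^^^^^^^^^^^
IndexError: index -1 is out of bounds for axis 0 with size 0
```

```bash
python3 -m pendant '[[-10,9.4,20,0,0,0,1],[-10,9.4,20,0,0,0,1],[0,0,30,0,0,0,1],[0,0,30,0,0,0,1],[0,0,30,0,0,0,1],[0,0,10,0,0,0,1],[0,0,0,0,0,0,1],[0,0,0,0,0,0,1]]'
```

```text
time: 4.4
tool_pos: [0.4709, 0.2467, 0.0411]
tcp_rot: [2.221, 2.221, 0.003]
force: [-0.6, -0.5, 0.1]
gripper_width: 1.003
gripper_force: 0.0
```

```bash
python3 -m pendant '[[0,0,20,0,0,0,1],[0,0,20,0,0,0,1],[0,0,1,0,0,0,1],[0,0,0,0,0,0,1],[0,0,0,0,0,0,0.2],[0,0,0,0,0,0,-1],[0,0,0,0,0,0,-1],[0,0,0,0,0,0,-1]]'; python3 -m pendant '[[0,0,0,0,0,0,-1],[0,0,0,0,0,0,-1],[0,0,0,0,0,0,-1]]'
```

```text
time: 5.2
tool_pos: [0.4708, 0.2466, 0.0001]
tcp_rot: [2.221, 2.221, 0.004]
force: [-0.7, -0.6, 7.8]
gripper_width: 0.672
gripper_force: 64.5
time: 5.5
tool_pos: [0.4708, 0.2466, 0.0001]
tcp_rot: [2.221, 2.221, 0.004]
force: [-1.2, -1.1, 8.4]
gripper_width: 0.669
gripper_force: 64.5
```

```bash
python3 -m pendant '[[0,0,-15,0,0,0,-1],[0,0,-35,0,0,0,-1],[0,0,-40,0,0,0,-1],[0,0,-40,0,0,0,-1],[0,0,-40,0,0,0,-1],[0,0,-30,0,0,0,-1],[-20,2,0,0,0,0,-1],[-30,3,0,0,0,0,-1]]'
python3 -m pendant '[[-40,4,0,0,0,0,-1],[-40,4,0,0,0,0,-1],[-40,4,0,0,0,0,-1],[-40,4,0,0,0,0,-1],[-40,4,0,0,0,0,-1],[-35,2,0,0,0,0,-1],[-20,0,0,0,0,0,-1],[0,0,0,0,0,0,-1]]'
python3 -m pendant '[[0,0,0,0,0,0,-1],[0,0,0,0,0,0,-1],[0,0,0,0,0,0,-1]]'
python3 - <<'E'
from h import *
s=manip.observe();f=manip.grab_frame('wrist');save(f,'w2.png');print(s['tool_pos'],s['tcp_rot'])
for r in manip.mark_of('spindle_tip',f)[:2]: print(np.round(r['xyz'],4),r['score'],proj(r['xyz'],f,s))
ring(f,s,(.498,-.003),.063,.0065,'post')
E
```

```text
time: 6.3
tool_pos: [0.4752, 0.1966, 0.2005]
tcp_rot: [2.218, 2.223, 0.004]
force: [0.2, -0.0, -2.4]
gripper_width: 0.667
gripper_force: 65.6
time: 7.1
tool_pos: [0.4967, -0.0611, 0.1992]
tcp_rot: [2.224, 2.217, -0.0]
force: [-0.3, -0.2, -2.7]
gripper_width: 0.669
gripper_force: 65.5
time: 7.4
tool_pos: [0.497, -0.058, 0.1986]
tcp_rot: [2.22, 2.223, 0.0]
force: [-0.3, 0.2, -4.0]
gripper_width: 0.67
gripper_force: 65.5
[ 0.49703721 -0.05800165  0.19855387] [2.21987394e+00 2.22287466e+00 2.53622013e-04]
[0.4998 0.0007 0.0664] 0.96 [276. 125.]
post n 474 zmed 0.0621
  encl [499.6  -3.5] r 9.8 bbox mid [499.4  -3.4] size [18.2 17.8]
```

View pics/w2.png

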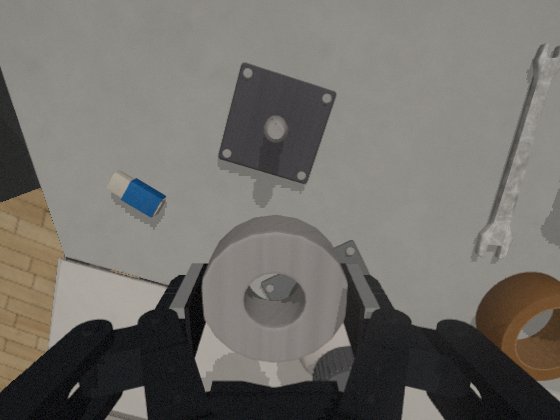

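The post top is at pixel (276,127). The collar is held in the middle of the fingers, its hole seen at (276,300). I'll measure the held collar in the same camera so that I get its offset from the post.

```bash
python3 - <<'E'
from h import *
s=manip.observe();f=manip.grab_frame('wrist');print(s['tool_pos'])
P=cloud(f,s)[200:362,200:350].reshape(-1,3);Q=P[(P[:,2]>.15)];h=np.histogram(Q[:,2],np.arange(.15,.27,.002));print(h[0])
z=h[1][h[0].argmax()]+.001;ring(f,s,s['tool_pos'][:2],z,.022,'held')
Q=Q[np.abs(Q[:,2]-z)<.003];g=cv2.minEnclosingCircle((Q[:,:2]*1000).astype(np.float32));print(g,z,Q[:,:2].min(0),Q[:,:2].max(0))
E
```

```text
[ 0.49704022 -0.05813095  0.19840496]
[   0    0    0    0    0    0    0    0    0    0    0    0    0    0
    0    0    0    0    0    0    0    0    0    0   36  231  289  308
  359  358  376  397  426  433 4292 8829  125   71   62   29    4    0
    0    0    0    0    0    0    0    0    0    0    0    0    0    0
    0    0    0    0]
held n 14491 zmed 0.2203
  encl [497.2 -52.2] r 41.4 bbox mid [496.5 -56.9] size [71.9 56. ]
((498.1977233886719, -57.94675064086914), 31.05812644958496) 0.22100000000000006 [ 0.46902565 -0.08793461] [ 0.52738343 -0.02770096]
```

```bash
python3 -m pendant '[[20,1,10,0,0,0,-1],[20,1,20,0,0,0,-1],[14.4,0,30,0,0,0,-1],[0,0,30,0,0,0,-1],[0,0,25,0,0,0,-1],[0,0,13,0,0,0,-1],[0,0,0,0,0,0,-1],[0,0,0,0,0,0,-1]]'
```

```text
time: 8.35
tool_pos: [0.4995, -0.0045, 0.0713]
tcp_rot: [2.221, 2.221, 0.001]
force: [-0.2, 0.1, -2.5]
gripper_width: 0.672
gripper_force: 65.3
```

```bash
python3 -m pendant '[[0.8,0,6,0,0,0,-1],[0,0,6,0,0,0,-1],[0,0,6,0,0,0,-1],[0,0,3,0,0,0,-1],[0,0,0,0,0,0,-1]]'
```

```text
time: 8.85
tool_pos: [0.4987, -0.0037, 0.0487]
tcp_rot: [-2.221, -2.221, 0.001]
force: [1.3, 0.6, -3.2]
gripper_width: 0.667
gripper_force: 65.5
```

It's threading freely, so I'll take it home.

```bash
python3 -m pendant '[[0,0,10,0,0,0,-1],[0,0,10,0,0,0,-1],[0,0,10,0,0,0,-1],[0,0,5,0,0,0,-1],[0,0,3,0,0,0,-1],[0,0,1,0,0,0,-1],[0,0,0,0,0,0,-1]]'
```

```text
time: 9.55
tool_pos: [0.4992, -0.0037, 0.0104]
tcp_rot: [2.221, 2.221, 0.0]
force: [-0.2, 0.3, -2.6]
gripper_width: 0.672
gripper_force: 65.5
```

```bash
python3 -m pendant '[[0,0,0.5,0,0,0,-1],[0,0,0,0,0,0,0.7],[0,0,0,0,0,0,1],[0,0,0,0,0,0,1],[0,0,-20,0,0,0,1],[0,0,-40,0,0,0,1],[0,0,-40,0,0,0,1],[0,0,-40,0,0,0,1]]'
python3 -m pendant '[[-30,0,0,0,0,0,1],[-30,0,0,0,0,0,1],[0,0,0,0,0,0,1],[0,0,0,0,0,0,1],[0,0,0,0,0,0,1]]'
python3 - <<'E'
from h import *
s=manip.observe();f=manip.grab_frame('wrist');save(f,'w3.png');print(s['tool_pos'])
ring(f,s,(.4995,-.0035),.032,.03,'wide');ring(f,s,(.4995,-.0035),.063,.0065,'post')
E
```

```text
time: 10.35
tool_pos: [0.4989, -0.0037, 0.1515]
tcp_rot: [2.221, 2.221, 0.0]
force: [1.4, -0.5, 0.3]
gripper_width: 0.996
gripper_force: 0.0
time: 10.85
tool_pos: [0.499, -0.0632, 0.1497]
tcp_rot: [-2.221, -2.221, -0.0]
force: [0.2, -0.6, 0.4]
gripper_width: 1.0
gripper_force: 0.0
[ 0.49896417 -0.06318589  0.14969253]
wide n 4432 zmed 0.032
  encl [500.7  -3.5] r 30.0 bbox mid [500.8  -3.4] size [55.5 55.9]
post n 699 zmed 0.0621
  encl [499.5  -3.6] r 9.8 bbox mid [499.4  -3.6] size [18.3 18.3]
```

View pics/w3.png

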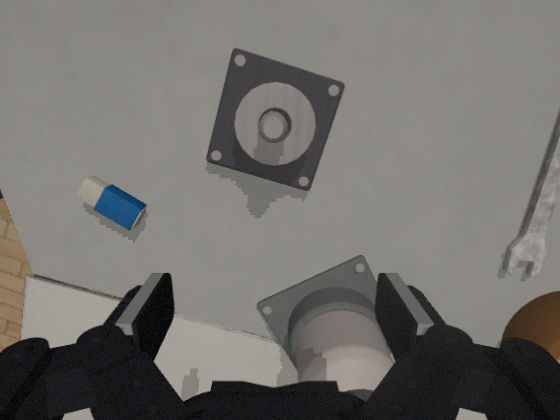

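The wide collar is home, its top at 32 mm, around the post at (273,125). Next is the narrow one.

```bash
python3 -m pendant '[[20,6,-5,0,0,0,1],[40,12,0,0,0,0,1],[45,13,0,0,0,0,1],[45,13,0,0,0,0,1],[45,13,0,0,0,0,1],[45,13,0,0,0,0,1],[45,13,0,0,0,0,1],[40,12,0,0,0,0,1]]'
python3 -m pendant '[[11,0.6,0,0,0,0,1],[0,0,0,0,0,0,1],[0,0,0,0,0,0,1],[0,0,0,0,0,0,1]]'
```

```text
time: 11.7
tool_pos: [0.5937, 0.2646, 0.1545]
tcp_rot: [-2.219, -2.223, 0.0]
force: [-0.5, -0.9, 0.1]
gripper_width: 1.002
gripper_force: 0.0
time: 12.1
tool_pos: [0.5945, 0.2712, 0.1552]
tcp_rot: [2.222, 2.22, 0.0]
force: [-0.1, -0.5, 0.3]
gripper_width: 1.0
gripper_force: 0.0
```

```bash
python3 -m pendant '[[1.5,0,30,0,0,0,1],[0,0,40,0,0,0,1],[0,0,40,0,0,0,1],[0,0,30,0,0,0,1],[0,0,12,0,0,0,1],[0,0,0,0,0,0,1],[0,0,0,0,0,0,1],[0,0,0,0,0,0,1]]'
python3 -m pendant '[[0,0,0,0,0,0,0.2],[0,0,0,0,0,0,-0.2],[0,0,0,0,0,0,-1],[0,0,0,0,0,0,-1],[0,0,0,0,0,0,-1],[0,0,0,0,0,0,-1],[0,0,0,0,0,0,-1]]'
```

```text
time: 12.9
tool_pos: [0.5959, 0.2741, 0.0053]
tcp_rot: [2.221, 2.22, 0.005]
force: [-0.3, -0.2, 0.4]
gripper_width: 1.001
gripper_force: 0.0
time: 13.6
tool_pos: [0.595, 0.2741, 0.0039]
tcp_rot: [2.221, 2.221, 0.002]
force: [-0.6, 0.1, 5.6]
gripper_width: 0.493
gripper_force: 60.5
```

```bash
python3 -m pendant '[[0,0,-15,0,0,0,-1],[0,0,-35,0,0,0,-1],[0,0,-40,0,0,0,-1],[0,0,-40,0,0,0,-1],[0,0,-40,0,0,0,-1],[0,0,-26,0,0,0,-1],[-20,-6,0,0,0,0,-1],[-37,-11,0,0,0,0,-1]]'
python3 -m pendant '[[-40,-12,0,0,0,0,-1],[-45,-13,0,0,0,0,-1],[-45,-13,0,0,0,0,-1],[-45,-13,0,0,0,0,-1],[-45,-13,0,0,0,0,-1],[-35,-10,0,0,0,0,-1],[-20,-5.5,0,0,0,0,-1],[0,0,0,0,0,0,-1]]'
python3 -m pendant '[[0,0,0,0,0,0,-1],[0,0,0,0,0,0,-1],[0,0,0,0,0,0,-1]]'
python3 - <<'E'
from h import *
s=manip.observe();f=manip.grab_frame('wrist');save(f,'w4.png');print(s['tool_pos'])
ring(f,s,(.4995,-.0035),.063,.0065,'post')
P=cloud(f,s)[200:362,200:350].reshape(-1,3);Q=P[(P[:,2]>.15)];h=np.histogram(Q[:,2],np.arange(.15,.27,.002))
z=h[1][h[0].argmax()]+.001
Q=Q[np.abs(Q[:,2]-z)<.003];g=cv2.minEnclosingCircle((Q[:,:2]*1000).astype(np.float32));print(g,z,Q[:,:2].min(0),Q[:,:2].max(0))
E
```

```text
time: 14.4
tool_pos: [0.5779, 0.2179, 0.2002]
tcp_rot: [2.218, 2.224, 0.003]
force: [-0.2, -0.7, -2.5]
gripper_width: 0.495
gripper_force: 61.1
time: 15.2
tool_pos: [0.4974, -0.0603, 0.2]
tcp_rot: [2.224, 2.217, 0.001]
force: [-0.5, 1.3, -1.4]
gripper_width: 0.491
gripper_force: 61.1
time: 15.5
tool_pos: [0.4983, -0.0573, 0.1989]
tcp_rot: [-2.22, -2.223, -0.0]
force: [0.6, -0.0, -0.8]
gripper_width: 0.485
gripper_force: 61.1
[ 0.49833514 -0.05728705  0.19886574]
post n 470 zmed 0.0621
  encl [499.5  -3.6] r 9.9 bbox mid [499.8  -3.4] size [18.2 17.9]
((499.52178955078125, -50.63525390625), 30.355688095092773) 0.21700000000000005 [ 0.46916814 -0.08019053] [ 0.52987544 -0.03638509]
```

View pics/w4.png

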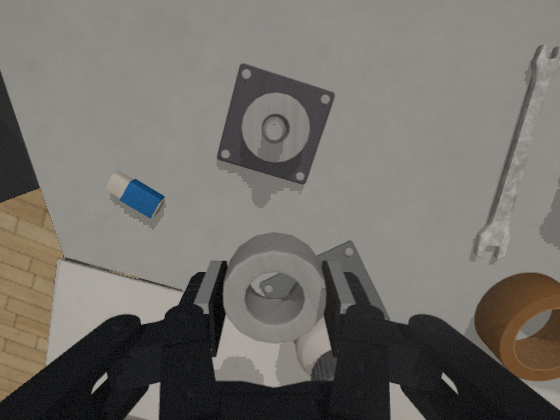

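The narrow collar is held level in the pads, its hole at (273,295), with the post at (274,128). It sits about 1 mm toward -y in the grip, so I'll correct for that.

```bash
python3 -m pendant '[[20,0,10,0,0,0,-1],[20,0,20,0,0,0,-1],[14.7,0,30,0,0,0,-1],[0,0,30,0,0,0,-1],[0,0,25,0,0,0,-1],[0,0,9,0,0,0,-1],[0,0,0,0,0,0,-1],[0,0,0,0,0,0,-1]]'
```

```text
time: 16.35
tool_pos: [0.4987, -0.0033, 0.076]
tcp_rot: [2.221, 2.221, 0.001]
force: [0.2, 1.2, 0.1]
gripper_width: 0.491
gripper_force: 61.1
```

```bash
python3 -m pendant '[[0.7,-0.2,6,0,0,0,-1],[0,0,6,0,0,0,-1],[0,0,6,0,0,0,-1],[0,0,4,0,0,0,-1],[0,0,0,0,0,0,-1]]'
```

```text
time: 16.85
tool_pos: [0.4975, -0.0028, 0.052]
tcp_rot: [-2.221, -2.221, 0.001]
force: [-0.2, -0.4, -0.9]
gripper_width: 0.489
gripper_force: 61.1
```

```bash
python3 -m pendant '[[0,0.5,7,0,0,0,-1],[0,0,5,0,0,0,-1],[0,0,3,0,0,0,-1],[0,0,0.8,0,0,0,-1],[0,0,0,0,0,0,-1]]'
```

```text
time: 17.35
tool_pos: [0.4984, -0.0028, 0.0369]
tcp_rot: [-2.221, -2.221, 0.0]
force: [0.6, -0.2, -1.2]
gripper_width: 0.492
gripper_force: 61.1
```

```bash
python3 -m pendant '[[0,0,0.7,0,0,0,-1],[0,0,0,0,0,0,0.5],[0,0,0,0,0,0,1],[0,0,0,0,0,0,1],[0,0,-20,0,0,0,1],[0,0,-40,0,0,0,1],[0,0,-40,0,0,0,1],[0,0,-40,0,0,0,1]]'
python3 -m pendant '[[-25,8,-40,0,0,0,1],[-35,12,-20,0,0,0,1],[0,0,0,0,0,0,1],[0,0,0,0,0,0,1],[0,0,0,0,0,0,1]]'
python3 - <<'E'
from h import *
s=manip.observe();f=manip.grab_frame('wrist');print(s['tool_pos'])
ring(f,s,(.4995,-.0035),.054,.022,'narrow');ring(f,s,(.4995,-.0035),.032,.03,'wide');save(f,'w5.png')
E
python3 -m pendant '[[-40,12,0,0,0,0,1],[-40,12,0,0,0,0,1],[-40,12,0,0,0,0,1],[-17,4,0,0,0,0,1],[0,0,0,0,0,0,1],[0,0,0,0,0,0,1],[0,0,0,0,0,0,1],[0,0,0,0,0,0,1]]'
python3 - <<'E'
from h import *
s=manip.observe();f=manip.grab_frame('wrist');print(s['tool_pos'],s['tcp_rot'],s['q']);save(f,'w6.png')
ring(f,s,(.557,-.193),.138,.027,'cap')
for r in manip.mark_of('cap_centre',f)[:2]: print(np.round(r['xyz'],4),r['score'],proj(r['xyz'],f,s))
E
```

```text
time: 18.15
tool_pos: [0.4982, -0.0028, 0.1779]
tcp_rot: [2.221, 2.221, 0.0]
force: [1.2, 0.2, -0.1]
gripper_width: 0.995
gripper_force: 0.0
time: 18.65
tool_pos: [0.518, -0.0623, 0.2354]
tcp_rot: [-2.22, -2.221, 0.001]
force: [-0.2, 0.3, -0.9]
gripper_width: 0.994
gripper_force: 0.0
[ 0.51796095 -0.06227649  0.23537124]
narrow n 1359 zmed 0.054
  encl [500.3  -3.7] r 21.9 bbox mid [500.3  -3.5] size [40.7 40.5]
wide n 1224 zmed 0.0319
  encl [501.   -3.4] r 29.9 bbox mid [501.   -3.5] size [56.9 57.1]
time: 19.5
tool_pos: [0.5584, -0.1985, 0.2366]
tcp_rot: [2.22, 2.223, 0.0]
force: [0.3, 0.9, 0.1]
gripper_width: 1.002
gripper_force: 0.0
[ 0.55835675 -0.19850985  0.23664496] [2.21952104e+00 2.22293889e+00 4.19001184e-04] [-3.41642927e-01  1.93752809e-01  3.05454846e-01  1.68211464e+00
  1.13218801e-04  1.22761470e+00]
cap n 4251 zmed 0.1381
  encl [ 556.9 -192.4] r 27.9 bbox mid [ 557.  -191.8] size [50.8 50.5]
[ 0.5518 -0.1913  0.1244] 0.88 [264. 196.]
```

View pics/w6.png

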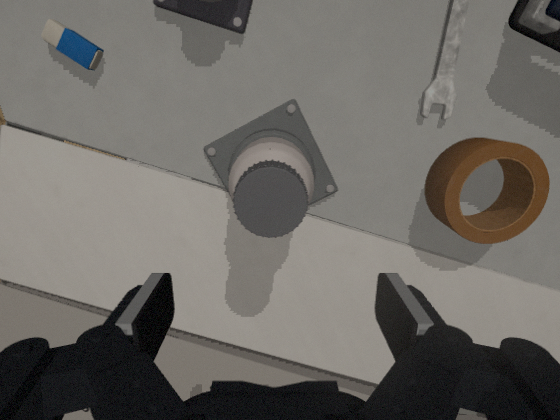

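View pics/w5.png

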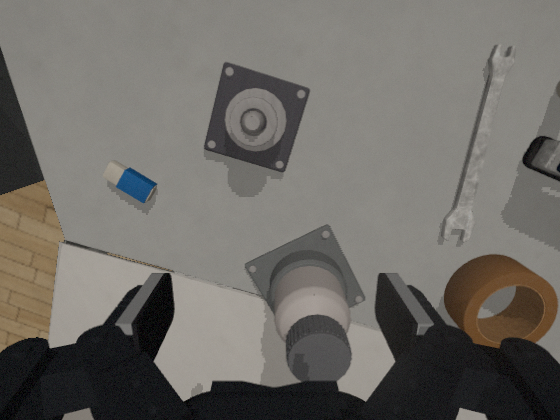

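Narrow top is at 54 mm and wide at 32 mm, so both collars are home (stack at (253,121)). The cap is at (270,200), centre about (557,-192) mm. Now I'll grasp it.

```bash
python3 -m pendant '[[3,-1,20,0,0,0,1],[3,-1,30,0,0,0,1],[0,0,35,0,0,0,1],[0,0,30,0,0,0,1],[0,0,12,0,0,0,1],[0,0,0,0,0,0,1],[0,0,0,0,0,0,1],[0,0,0,0,0,0,1]]'
```

```text
time: 20.4
tool_pos: [0.5573, -0.194, 0.1114]
tcp_rot: [2.22, 2.22, 0.002]
force: [-0.1, 0.5, 0.3]
gripper_width: 1.001
gripper_force: 0.0
```

```bash
python3 -m pendant '[[1.6,-0.8,2,0,0,0,1],[0,0,0,0,0,0,1],[0,0,0,0,0,0,1],[0,0,0,0,0,0,0.4],[0,0,0,0,0,0,-1],[0,0,0,0,0,0,-1],[0,0,0,0,0,0,-1],[0,0,0,0,0,0,-1]]'; python3 -m pendant '[[0,0,0,0,0,0,-1],[0,0,0,0,0,0,-1],[0,0,0,0,0,0,-1]]'
```

```text
time: 21.2
tool_pos: [0.5556, -0.1922, 0.1077]
tcp_rot: [2.221, 2.221, 0.0]
force: [-2.5, 0.6, 5.0]
gripper_width: 0.616
gripper_force: 61.9
time: 21.5
tool_pos: [0.5556, -0.1922, 0.1076]
tcp_rot: [2.221, 2.221, 0.0]
force: [-2.5, 1.1, 5.5]
gripper_width: 0.621
gripper_force: 61.9
```

```bash
python3 -m pendant '[[0,0,2,0,0,0,-1],[0,0,2,0,0,0,-1],[0,0,1.5,0,0,0,-1],[0,0,0,0,0,0,-1],[0,0,0,0,0,0,-1]]'
```

```text
time: 22.0
tool_pos: [0.5557, -0.1922, 0.1025]
tcp_rot: [2.221, 2.221, 0.0]
force: [-3.1, 0.6, 7.6]
gripper_width: 0.616
gripper_force: 62.1
```

```bash
python3 -m pendant '[[0,0,0,0,0,-3,-1],[0,0,0,0,0,-5,-1],[0,0,0,0,0,-5,-1],[0,0,0,0,0,-5,-1],[0,0,0,0,0,0,-1],[0,0,0,0,0,0,-1]]'; python3 -c "
from h import *
s=manip.observe();print(R.from_rotvec(s['tcp_rot']).as_matrix()[:,1],s['moment'],s['force'])"
```

```text
time: 22.6
tool_pos: [0.5563, -0.1924, 0.1028]
tcp_rot: [1.845, 2.54, 0.001]
force: [-0.5, -0.1, 7.0]
gripper_width: 0.614
gripper_force: 62.1
[0.95096533 0.30929264 0.00173261] [-0.0074292  -0.0123257   0.07185018] [-0.53261823 -0.07954093  6.96430221]
```

```bash
python3 -m pendant '[[0,0,0.4,0,0,-6,-1],[0,0,0,0,0,-8,-1],[0,0,0,0,0,-8,-1],[0,0,0,0,0,-8,-1],[0,0,0,0,0,-8,-1],[0,0,0,0,0,-8,-1],[0,0,0,0,0,-6,-1],[0,0,0,0,0,0,-1]]';python3 -m pendant '[[0,0,0,0,0,0,-1],[0,0,0,0,0,0,-1]]'; python3 -c "
from h import *
s=manip.observe();y=R.from_rotvec(s['tcp_rot']).as_matrix()[:,1];print(np.degrees(np.arctan2(y[1],y[0])),s['moment'],s['force'])"
```

```text
time: 23.4
tool_pos: [0.5564, -0.1924, 0.1025]
tcp_rot: [0.539, 3.093, -0.001]
force: [0.2, -0.2, 7.0]
gripper_width: 0.61
gripper_force: 62.1
time: 23.6
tool_pos: [0.5564, -0.1924, 0.1024]
tcp_rot: [0.545, 3.092, -0.001]
force: [-0.2, -0.7, 7.4]
gripper_width: 0.617
gripper_force: 62.1
70.00719045157417 [-0.03066236  0.02907883 -0.04234093] [-0.16729268 -0.69379585  7.43374283]
```

Turned 70° with little torque. I'll lift gently and watch the force.

```bash
python3 -m pendant '[[0,0,-3,0,0,0,-1],[0,0,-3,0,0,0,-1],[0,0,-4,0,0,0,-1],[0,0,-4,0,0,0,-1],[0,0,0,0,0,0,-1]]'
```

```text
time: 24.1
tool_pos: [0.5556, -0.1921, 0.1155]
tcp_rot: [-0.545, -3.094, -0.0]
force: [-0.3, 0.2, -0.5]
gripper_width: 0.611
gripper_force: 62.6
```

```bash
python3 -m pendant '[[0,0,-10,0,0,0,-1],[0,0,-15,0,0,0,-1],[0,0,-20,0,0,0,-1],[0,0,-12,0,0,0,-1],[0,0,-6,0,0,0,-1],[0,0,0,0,0,0,-1],[0,0,0,0,0,0,-1],[0,0,0,0,0,0,-1]]'
python3 - <<'E'
from h import *
s=manip.observe();print(s['tool_pos'],s['tcp_rot'],s['force'])
f=manip.grab_frame('wrist');save(f,'w7.png');t=manip.grab_frame('side')
cv2.imwrite('pics/s2.png',cv2.resize(cv2.cvtColor(t['pixels'],cv2.COLOR_RGB2BGR)[120:270,200:400],None,fx=4,fy=4)[:600,:800])
for n in('cap_centre','neck_top','narrow_centre','wide_centre'):
  for r in manip.mark_of(n,t)[:2]: print(n,np.round(r['xyz'],3),r['score'])
E
```

```text
time: 24.9
tool_pos: [0.5553, -0.1921, 0.1774]
tcp_rot: [-0.545, -3.092, -0.0]
force: [0.3, -0.1, -0.6]
gripper_width: 0.616
gripper_force: 62.7
[ 0.55531513 -0.19205468  0.17743143] [-5.45271549e-01 -3.09247778e+00 -3.67111743e-04] [ 0.26009052 -0.07911876 -0.60861975]
cap_centre [ 0.553 -0.188  0.19 ] 0.63
cap_centre [ 0.5   -0.003  0.002] 0.26
neck_top [ 0.562 -0.188  0.126] 0.88
narrow_centre [0.52  0.331 0.011] 0.87
narrow_centre [0.617 0.369 0.008] 0.78
wide_centre [ 0.497 -0.003  0.022] 0.73
```

View pics/s2.png

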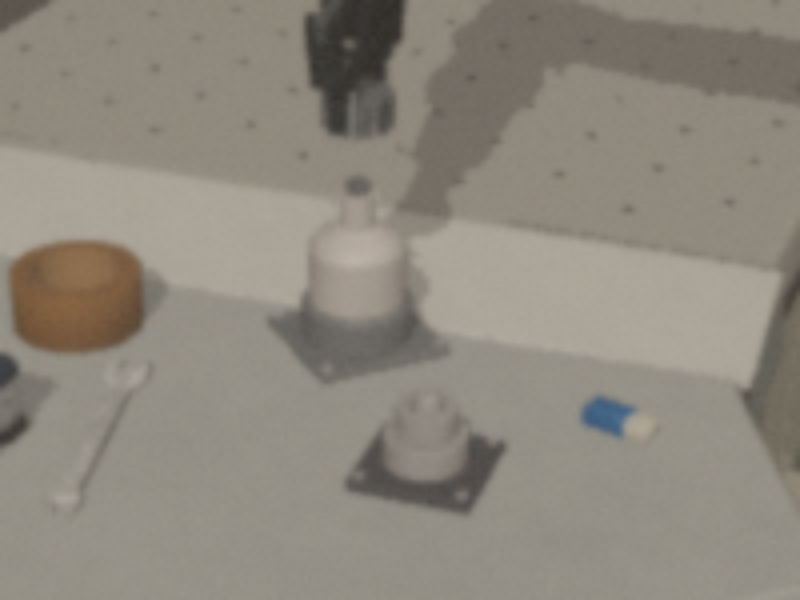

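The cap is in the gripper at (357,110), level and straight above the bare neck at (357,185). Both collars are stacked on the post at (428,435). Handing in.

```bash
python3 -c "
from workcell import manip
print(manip.job_done())"
```

```text
the job is handed in; nothing more can be done
None
```

The job is handed in after about 25 s: the wide and then the narrow collar are fully home on the post, and the gripper holds the freed cap level, about 5 cm straight above the bottle's neck.

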